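# Finish the slat crib in the damp box and hold its sprung lid just below balance

### The job

Raise the damp box's sprung lid by its grab bar until it is past its balance point (the white pointer beyond the red mark on the curved rod) so that the spring keeps it open, then lay the two loose slats in the box crosswise on the two already there, one near each end of them, to make a square two-layer crib. Then take the grab bar again, bring the lid back to just below its balance point, with the pointer within the green band, and finish while still holding it there so that I can check the crib before it shuts. Do not shift the two slats already in the box, and leave the pots and the tape where they stand.

Things in the scene. Friction and masses are not known exactly. Their poses are not given: they have to be found in the camera images.
- damp_box: open wooden box, fixed to the worktop, 176 mm front to back (x) by 212 mm (y) by 70 mm high, walls and floor 8 mm thick; origin at the centre of its underside, x to its back (the hinge side), y to its left, z up. Inside lie slat_3 and slat_4
- box_lid (a joint): angle of the wooden lid (170 x 212 x 9 mm, 0.8 kg) about the hinge at the box's back: 0 closed and flat, grows as it opens, 1.60 at the stop (upright). Spring and damper: below the balance point, 0.95, it sinks shut by itself, above it it swings to the stop and stays; under 5 N at the bar. A white pointer pin on the lid's right edge runs along the curved rod
- lid_hinge (a point): middle of the lid's hinge axis, which runs along the box's y, fixed to the box 84 mm behind its centre and 73 mm above the worktop
- grab_bar (a point): steel bar 10 mm thick, 100 mm long, across the lid's front (along its y), between side arms 90 mm apart; origin at its middle. It is 218 mm from the hinge axis and, when closed, 5.5 mm above it, 43 mm clear of the lid's edge: pinch it front to back from above at any lid angle, hand opened about 40 mm, pointing down; it can turn between the fingers as the lid swings
- balance_mark (a point): red mark where the pointer stands at lid angle 0.95, on the curved steel rod, 6 mm thick, radius 85 mm about the hinge, that stands 12 mm outside the box's right-hand (-y) wall, up to 161 mm above the worktop
- hold_band (a point): middle of the green band on the same rod, which spans lid angles 0.65 to 0.87: the lid is to be held with its pointer here
- crib_centre (a point): middle of the crib, on top of its lower layer, 22 mm above the worktop and 10 mm in front of the box's centre; axes as the box's
- slat_1: loose wooden slat, darker brown, 110 mm long (its x), 20 mm wide (y), 14 mm thick, 40 g; origin at the centre of its underside; starts flat on the worktop to the right of the box
- slat_2: the second loose slat, same as slat_1
- slat_3: pale wooden slat of the same size already lying on the box's floor, its length along the box's y, 35 mm in front of the crib's middle; origin at the centre of its underside
- slat_4: pale slat like slat_3, parallel to it, 35 mm behind the crib's middle
- yellow_pot: bystander: plastic glaze pot with a yellow lid, 68 mm across and 43 mm high; origin at the centre of its underside
- green_pot: bystander: plastic glaze pot with a green lid, 62 mm across and 65 mm high; origin at the centre of its underside
- tape: bystander: roll of tape lying flat, 98 mm across and 24 mm high; origin at the centre of its underside
Things that resemble listed ones, but are neither listed nor needed, are in the scene too. Leave any turquoise look-alike of the slat_2 alone.

How it is judged:
By the outcome, as a careful person would: the job done as asked, in the order asked, and still so for the second after the job is handed in, while the arm keeps its last pose, push and grip.
It also fails if it takes over 72 s, if anything falls off the work surface, if the arm or the gripper's body presses on something with over 40 N, if the wrist force passes 120 N, or if a joint passes its speed limit or range.

### The arm

A 6-joint arm with a two-finger parallel gripper is mounted at the origin on a cart in front of the work surface, level with it; the furniture and walls round the work are solid. World frame = base frame: x ahead of the robot, y to its left, z up, the work surface at z = 0. Lengths are in m, angles in rad, forces in N, time in s.
With the tool pointing down it reaches from about 0.425 to 0.95 m from the base axis. Payload 3.5 kg.
Tool frame: the origin (TCP) lies midway between the tips of the shut fingers; the grasp point (between the pads) lies 19 mm behind it (ctrl.hold_point_z is the distance from the TCP to the grasp point, in m); z points along the fingers, y is the line along which they close (so a half turn about z gives the same grasp; the last joint's range is limited). The gripper opens to 85 mm and grips with 20 to 120 N. Pads are 22 mm wide; open, the fingers measure 114 mm over their backs; the gripper's body (76 mm by 85 mm) begins 54 mm behind the grasp point. The pads swing forward as they close: fully open they stand 13 mm farther back than shut.
Start: joints at [-1.486, 0.286, 1.577, -0, 1.279, -0.15], TCP at [0.157, -0.656, 0.193] pointing down, gripper open.
Joint ranges: [-2.77, 2.77], [-0.9, 2.22], [0.21, 2.48], [-1.53, 4.67], [0.24, 2.81], [-2.84, 2.84]. Speed limits (rad/s): [2.79, 2.79, 3.14, 3.14, 3.14, 3.14].

### API

Orientations are given as a unit quaternion [x, y, z, w].
In Python, from plant import readout, cams, sign_off, ctrl gives the robot as it stands. The module is installed in compiled form; this text tells all that it offers.
- The arm moves only by the tool step_arm, never from a script. Its argument "increments" is a list of rows, each a list of 2 entries, a list of its own where there are three numbers: the shift along the world's x, y, z in mm, then the turn, a rotation vector about the world's x, y, z in rad. In form: [[[x, y, z], [rx, ry, rz]], ...]. A call has 1 to 8 rows; each row shifts and turns the commanded pose from where the row before left it; what a row does not reach is not made up. A row lasts 1/12 s, in which the tool goes at most 41.7 mm and 7.16 degrees, less where a joint would pass 70% of its speed; a pose out of reach is approached as far as the arm can. A call is refused whole if a number of a shift passes 41.7 or a number of a turn 0.125, either way. A call with a gripper value outside its range is refused whole. "fingers" is the opening, from -1 (shut) to 1 (fully open), set as the call begins (left out, the last holds). The fingers move at their own pace and stop on an object; "grip_force" is the grip in N (left out, the last holds). Time passes only in rows, so rows that do not move let the fingers close. It gives the time, the measured TCP pose, the force, the opening and the grip force at its end, in the units of the state.
- readout.get_state(): the state, without advancing time (a new reading comes with each control period).
- cams.read_camera(name): name is "scene" or "top" or "wrist"; returns the picture (420x560x3 uint8, red, green, blue); there is no depth.
- cams.get_calibration(name): a dict with "fx", "fy", "cx", "cy" (pixels), "eye" and "rotation" of the camera in the world; the wrist camera has in their place "T_tool_cam" (4x4, takes a point from camera to tool coordinates, whose origin is the TCP and whose axes are the flange's). Camera axes: x right, y up, looking along -z (the intrinsics and any distortion apply to the point x, -y, -z); pixel columns grow to the right and rows downward; lengths in m; the calibration is good to about 2 mm. A picture is of the moment at which its call begins: read the wrist's pose just before it. get_calibration takes no time and is no camera call.
- sign_off(): hands the job in; it is judged then, once.
The state is a dict: "time": time; "qpos": joint angles; "dq": joint speeds; "joint_efforts": joint torques, N m; "eef_pos": TCP position; "tcp_rot": TCP orientation; "contact_force": force on the tool from outside, world axes, zero at the start; "wrist_torque": the same for the moment, N m; "opening": opening from 0.0 (shut) to 1.0 (fully open); "finger_force": force on a finger pad.
Only numpy, scipy, OpenCV 4.12 (cv2) and the standard library are available. Lean on these libraries where they do the work, as an engineer would, in place of code of your own. Each camera call takes 0.05 s, during which the arm holds its last target. There are 200 camera calls.

## Working session

There is one attempt and no reset: what is moved stays moved. The work goes in short steps, Python scripts to look and compute and a tool call to move; the robot and the scene stay as the last step left them, time stands still between calls to the robot, and variables do not carry over. Pictures are saved under pics/ and viewed, at most 10 in all, crops included, and the job is handed in when it is done.

Besides the shell and the picture viewer there is one more tool, called after "Request:" as name([rows], argument=value, ...), one row to a line, values as JSON. step_arm: Moves the arm, as the interface text tells. Its arguments: {"type":"object","properties":{"increments":{"type":"array","items":{"type":"array"}},"fingers":{"type":"number"},"grip_force":{"type":"number"}},"required":["increments"]}

```bash
mkdir -p pics; cat > h.py <<'E'
import numpy as np, cv2
from plant import readout, cams, sign_off, ctrl
def ray(name,u,v):
    c=cams.get_calibration(name); 
    d=np.array([(u-c['cx'])/c['fx'],-(v-c['cy'])/c['fy'],-1.]); R=np.array(c['rotation']); return np.array(c['eye']),R@d
def onz(name,u,v,z):
    e,d=ray(name,u,v); return e+d*(z-e[2])/d[2]
def proj(name,p):
    c=cams.get_calibration(name); q=np.array(c['rotation']).T@(np.array(p)-np.array(c['eye']))
    return c['cx']+c['fx']*q[0]/-q[2], c['cy']-c['fy']*q[1]/-q[2]
def save(n,im): cv2.imwrite('pics/'+n,im[...,::-1])
E
python3 - <<'E'
from h import *
for n in('top','scene'):
    im=cams.read_camera(n); save(n+'0.png',im); np.save(n+'0.npy',im)
    print(n,cams.get_calibration(n))
print(readout.get_state()); print(ctrl.hold_point_z)
E
```

```text
top {'fx': 430.493142201951, 'fy': 430.493142201951, 'cx': 277.7703886364502, 'cy': 208.34642591943737, 'eye': array([ 0.26596141, -0.03519144,  1.29544802]), 'rotation': array([ 0.08012061, -0.07207591, -0.66331377,  0.74054075])}
scene {'fx': 483.1493722521657, 'fy': 483.1493722521657, 'cx': 276.9091866302144, 'cy': 210.99191074272488, 'eye': array([-0.02709351,  0.69724024,  1.13547227]), 'rotation': array([-0.11188832,  0.32961452,  0.8794224 , -0.32473298])}
{'time': 0.1, 'qpos': array([-1.48598118e+00,  2.87104726e-01,  1.57801205e+00,  1.83969313e-05,
        1.27858931e+00, -1.49969421e-01]), 'dq': array([ 0.00068699,  0.00012857, -0.00282971,  0.00176872,  0.00011356,
       -0.00013383]), 'joint_efforts': array([ 3.68604069e-04, -4.07298446e+01, -2.93699080e+01, -1.37533893e-04,
        3.43114320e-03,  1.75687535e-05]), 'eef_pos': array([ 0.15702478, -0.65580191,  0.19217719]), 'tcp_rot': array([ 9.93117192e-01,  1.17120133e-01,  4.32196441e-05, -1.05586484e-03]), 'contact_force': array([-0.47324942,  0.46092639,  0.23396856]), 'wrist_torque': array([-0.05205526, -0.00942172,  0.01012173]), 'finger_force': 0.0, 'opening': 0.9999122372260064}
0.0187
```

View pics/top0.png

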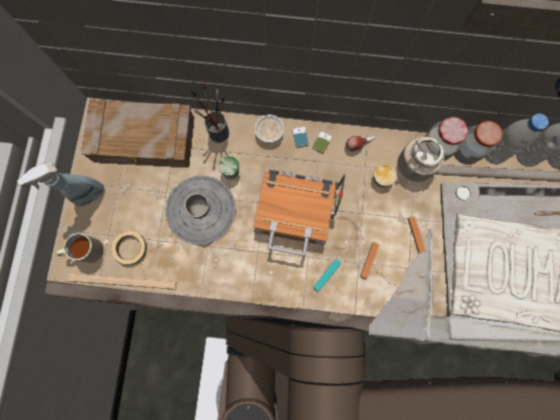

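View pics/scene0.png

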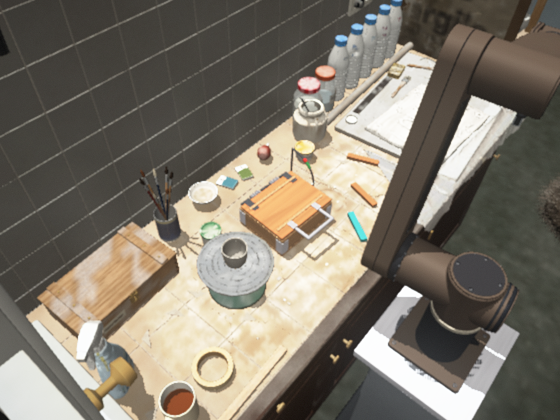

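The top view shows the lid at (295,207) and its grab bar at about (288,257). There are slat candidates at (370,260) and (416,235), both brown, and a turquoise look-alike at (327,275), which I'll leave alone. The pots are at (385,176) yellow and (230,167) green, with the tape at (128,248). I choose the two brown ones.

```bash
sed -i "s/R=np.array(c\['rotation'\])/R=Rm(c)/; s/np.array(c\['rotation'\]).T/Rm(c).T/" h.py; cat >> h.py <<'E'
from scipy.spatial.transform import Rotation as Ro
def Rm(c):
    r=np.array(c['rotation']); return Ro.from_quat(r).as_matrix() if r.size==4 else r
E
python3 - <<'E'
from h import *
import numpy as np
for n in('top','scene'):
    im=np.load(n+'0.npy'); hsv=cv2.cvtColor(im,cv2.COLOR_RGB2HSV)
    m=cv2.inRange(hsv,(5,160,90),(17,255,255))
    m=cv2.morphologyEx(m,cv2.MORPH_OPEN,np.ones((2,2)))
    cs,_=cv2.findContours(m,cv2.RETR_EXTERNAL,cv2.CHAIN_APPROX_NONE)
    for c in cs:
        a=cv2.contourArea(c)
        if a<120: continue
        r=cv2.minAreaRect(c); z=0.014 if a<1000 else 0.0775
        pts=np.array([onz(n,u,v,z)[:2] for u,v in c[:,0]],dtype=np.float32)
        w=cv2.minAreaRect(pts); b=cv2.boxPoints(w)
        print(n,a,np.round(r[0],1),'world c',np.round(w[0],4),'size',np.round(w[1],4),'ang',round(w[2],2)); print(np.round(b,4).tolist())
im=np.load('top0.npy'); a=cv2.resize(im[160:300,240:440],(800,560),interpolation=cv2.INTER_CUBIC); save('crop.png',a)
E
```

```text
top 192.5 [ 81.  249.5] world c [0.3561 0.5655] size [0.0449 0.0481] ang 6.3
[[0.3310999870300293, 0.5870000123977661], [0.33640000224113464, 0.5392000079154968], [0.38100001215934753, 0.5440999865531921], [0.3756999969482422, 0.5918999910354614]]
scene 389.0 [180.5 403.5] world c [0.3743 0.5317] size [0.0548 0.0469] ang 40.53
[[0.33820000290870667, 0.5317999720573425], [0.3686999976634979, 0.4961000084877014], [0.41029998660087585, 0.5317000150680542], [0.3799000084400177, 0.5673999786376953]]
```

View pics/crop.png

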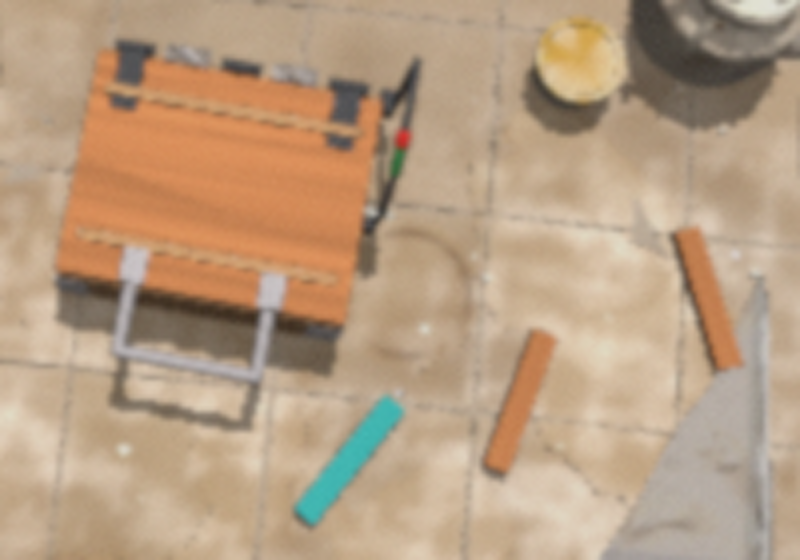

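The crop confirms two brown slats at about (370,260) and (417,235), the turquoise decoy, and the bar from crop (120,352) to (258,378). The mask limits need loosening.

```bash
python3 - <<'E'
from h import *
hs={}
for n in('top','scene'):
    im=np.load(n+'0.npy'); hsv=cv2.cvtColor(im,cv2.COLOR_RGB2HSV)
    if n=='top': print(hsv[260,370],hsv[235,416],hsv[207,295])
    m=cv2.inRange(hsv,(4,130,120),(13,255,255))
    cs,_=cv2.findContours(m,cv2.RETR_EXTERNAL,cv2.CHAIN_APPROX_NONE)
    for c in cs:
        a=cv2.contourArea(c)
        if a<120: continue
        r=cv2.minAreaRect(c); z=0.014 if a<1000 else 0.0775
        pts=np.array([onz(n,u,v,z)[:2] for u,v in c[:,0]],dtype=np.float32)
        w=cv2.minAreaRect(pts); b=cv2.boxPoints(w)
        print(n,a,np.round(r[0],1),'world c',np.round(w[0],4),'size',np.round(w[1],4),'ang',round(w[2],2)); print(np.round(b,3).tolist())
# crop px/4 + offset ; bar ends
for u,v in((120,352),(258,378),(189,365)): print('bar',onz('top',240+u/4,160+v/4,.0785))
print('red',onz('top',240+403/4,160+138/4,.073+.085*np.sin(.95)))
E
```

```text
[ 12 149 194] [ 12 150 196] [ 12 150 216]
top 164.0 [369.4 260. ] world c [ 0.4194 -0.2928] size [0.0171 0.1057] ang 73.83
[[0.3659999966621399, -0.28600001335144043], [0.46799999475479126, -0.3160000145435333], [0.4729999899864197, -0.29899999499320984], [0.3709999918937683, -0.27000001072883606]]
top 222.0 [290.  229.5] world c [ 0.4847 -0.0486] size [0.081  0.0293] ang 85.88
[[0.46700000762939453, -0.08799999952316284], [0.4959999918937683, -0.09000000357627869], [0.5019999742507935, -0.008999999612569809], [0.4729999899864197, -0.007000000216066837]]
top 165.0 [416.4 234.2] world c [ 0.5123 -0.4282] size [0.1036 0.0182] ang 19.45
[[0.46000000834465027, -0.43700000643730164], [0.4659999907016754, -0.45399999618530273], [0.5640000104904175, -0.41999998688697815], [0.5580000281333923, -0.4020000100135803]]
top 294.5 [298.9 182. ] world c [ 0.6356 -0.0605] size [0.1458 0.0251] ang 85.75
[[0.6179999709129333, -0.13199999928474426], [0.6430000066757202, -0.1340000033378601], [0.6539999842643738, 0.010999999940395355], [0.628000020980835, 0.013000000268220901]]
top 2640.0 [294.7 206.7] world c [ 0.5429 -0.0546] size [0.2114 0.1679] ang 85.25
[[0.45100000500679016, -0.15299999713897705], [0.6179999709129333, -0.16699999570846558], [0.6349999904632568, 0.04399999976158142], [0.46799999475479126, 0.057999998331069946]]
scene 395.0 [179.5 403. ] world c [0.3767 0.5322] size [0.055  0.0492] ang 40.53
[[0.3400000035762787, 0.5329999923706055], [0.3720000088214874, 0.4959999918937683], [0.414000004529953, 0.531000018119812], [0.38199999928474426, 0.5690000057220459]]
bar [0.41449913 0.00280603 0.0785    ]
bar [ 0.40687526 -0.09625224  0.0785    ]
bar [ 0.41068109 -0.04680247  0.0785    ]
red [ 0.57552123 -0.17661137  0.14214032]
```

Request:
step_arm([
  [[24, 32, 1], [0, 0, 0.074]],
  [[24, 32, 1], [0, 0, 0.074]],
  [[24, 32, 1], [0, 0, 0.074]],
  [[24, 32, 1], [0, 0, 0.074]],
  [[24, 32, 1], [0, 0, 0.074]],
  [[24, 32, 1], [0, 0, 0.074]],
  [[24, 32, 1], [0, 0, 0.074]],
  [[24, 32, 1], [0, 0, 0.074]],
], fingers=-0.05, grip_force=40)

```text
time: 0.77
eef_pos: [0.3496, -0.3984, 0.201]
tcp_rot: [0.915, 0.403, 0.0, -0.0]
contact_force: [1.3, -0.1, 0.2]
opening: 0.476
finger_force: 0.0
```

Request:
step_arm([
  [[24, 32, 0], [0, 0, 0.074]],
  [[24, 32, 0], [0, 0, 0.074]],
  [[24, 32, 0], [0, 0, 0.074]],
  [[2, 38, 0], [0, 0, 0.074]],
  [[2, 38, 0], [0, 0, 0.074]],
  [[2, 38, 0], [0, 0, 0.074]],
  [[2, 38, 0], [0, 0, 0.074]],
  [[2, 38, 0], [0, 0, 0.074]],
])

```text
time: 1.43
eef_pos: [0.4305, -0.1125, 0.2009]
tcp_rot: [0.758, 0.653, -0.0, -0.0]
contact_force: [0.4, 0.7, 0.3]
opening: 0.474
finger_force: 0.0
```

Request:
step_arm([
  [[0, 38, 0], [0, 0, 0.072]],
  [[0, 10, 0], [0, 0, 0]],
  [[0, 0, 0], [0, 0.075, 0]],
  [[0, 0, 0], [0, 0.075, 0]],
  [[-10, 0, -20], [0, 0, 0]],
  [[-10, 0, -20], [0, 0, 0]],
  [[0, 0, 0], [0, 0, 0]],
])

```text
time: 2.02
eef_pos: [0.4073, -0.0654, 0.1569]
tcp_rot: [0.733, 0.676, -0.057, -0.055]
contact_force: [-0.5, 0.4, -0.2]
opening: 0.475
finger_force: 0.0
```

```bash
cat >> h.py <<'E'
def wrist():
    s=readout.get_state(); im=cams.read_camera('wrist'); c=cams.get_calibration('wrist')
    T=np.eye(4); T[:3,:3]=Ro.from_quat(s['tcp_rot']).as_matrix(); T[:3,3]=s['eef_pos']; T=T@np.array(c['T_tool_cam'])
    return im,dict(fx=c['fx'],fy=c['fy'],cx=c['cx'],cy=c['cy'],eye=T[:3,3],R=T[:3,:3])
def wz(C,u,v,z):
    d=C['R']@np.array([(u-C['cx'])/C['fx'],-(v-C['cy'])/C['fy'],-1.]); return C['eye']+d*(z-C['eye'][2])/d[2]
def wp(C,p):
    q=C['R'].T@(np.array(p)-C['eye']); return C['cx']-C['fx']*q[0]/q[2], C['cy']+C['fy']*q[1]/q[2]
E
python3 - <<'E'
from h import *
im,C=wrist(); save('w1.png',im)
s=readout.get_state(); print(s['qpos'], C)
print('pred bar',wp(C,[.4145,.0028,.0785]),wp(C,[.4069,-.0963,.0785]),'grasp pt',wp(C,s['eef_pos']))
E
```

```text
[-0.36773802 -0.17210904  2.12772222 -0.05530583  1.33233968 -0.26988318] {'fx': 360.79361349773046, 'fy': 360.79361349773046, 'cx': 278.4583266599769, 'cy': 215.24484702832447, 'eye': array([0.44140742, 0.00343939, 0.33467484]), 'R': array([[ 0.98423923,  0.03305942,  0.17372452],
       [-0.07948483,  0.960249  ,  0.26758926],
       [-0.15797245, -0.27718032,  0.94774246]])}
pred bar (np.float64(298.9083911083759), np.float64(113.98111516958926)) (np.float64(297.36137258437986), np.float64(249.17840670908384)) grasp pt (np.float64(280.92742194550254), np.float64(251.22504071997338))
```

View pics/w1.png

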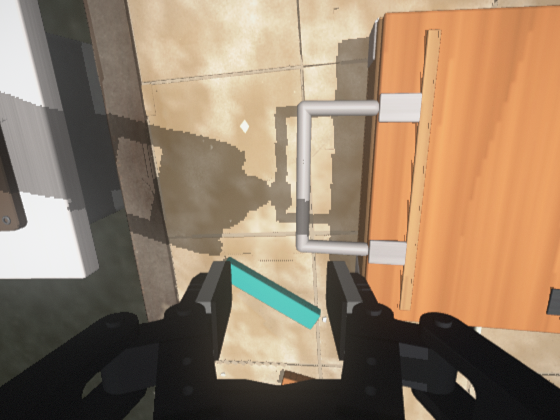

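The wrist view shows the bar from (303,107) to (303,245) and the fingers at the bottom, with the turquoise decoy at (275,293). The prediction agrees to within a few pixels.

```bash
python3 - <<'E'
from h import *
c=cams.get_calibration('wrist'); s=readout.get_state()
T=np.eye(4); T[:3,:3]=Ro.from_quat(s['tcp_rot']).as_matrix(); T[:3,3]=s['eef_pos']; T=T@np.array(c['T_tool_cam'])
C=dict(c,eye=T[:3,3],R=T[:3,:3])
for p in((303.5,107),(302.5,245),(303,176)): print(wz(C,*p,.0785))
print('edge front of lid',wz(C,370,250,.0735),wz(C,383,14,.0775))
E
```

```text
[0.41968889 0.00652949 0.0785    ]
[ 0.4127175  -0.09441604  0.0785    ]
[ 0.41639149 -0.04121677  0.0785    ]
edge front of lid [ 0.46331614 -0.10145962  0.0735    ] [0.47271917 0.0581465  0.0775    ]
```

Request:
step_arm([
  [[5, 16, 0], [0, 0, 0]],
  [[0, 0, -30], [0, 0, 0]],
  [[0, 0, -30], [0, 0, 0]],
  [[0, 0, -25], [0, 0, 0]],
  [[0, 0, -12], [0, 0, 0]],
  [[0, 0, 0], [0, 0, 0]],
])

```text
time: 2.57
eef_pos: [0.4147, -0.0502, 0.0626]
tcp_rot: [0.733, 0.676, -0.056, -0.053]
contact_force: [-0.2, 0.3, 0.0]
opening: 0.473
finger_force: 0.0
```

Request:
step_arm([
  [[0, 0, 0], [0, 0, 0]],
  [[0, 0, 0], [0, 0, 0]],
  [[0, 0, 0], [0, 0, 0]],
  [[0, 0, 0], [0, 0, 0]],
  [[0, 0, 0], [0, 0, 0]],
], fingers=-1, grip_force=30)

```text
time: 2.98
eef_pos: [0.4169, -0.0508, 0.0655]
tcp_rot: [0.733, 0.676, -0.055, -0.05]
contact_force: [0.2, -0.7, 0.4]
opening: 0.0
finger_force: 0.0
```

```bash
python3 - <<'E'
from h import *
print(readout.get_state())
a=cams.read_camera('scene')[150:290,200:400]; im,C=wrist()
b=cv2.resize(a,(560,392),interpolation=cv2.INTER_CUBIC)
save('m2.png',np.vstack([cv2.resize(im,(400,300)),cv2.resize(b,(400,280))]))
E
```

```text
{'time': 2.9833, 'qpos': array([-0.32983366, -0.03378635,  2.18995456, -0.05363177,  1.12579603,
       -0.2232043 ]), 'dq': array([-0.00091978,  0.00377324,  0.00825693,  0.00223663, -0.00174425,
       -0.00010828]), 'joint_efforts': array([-1.94752385e-02, -2.35168809e+01, -2.49302262e+01, -9.04301740e-02,
        3.11398376e-01,  1.33598805e-04]), 'eef_pos': array([ 0.41689221, -0.05075773,  0.06550087]), 'tcp_rot': array([ 0.73285524,  0.67636113, -0.05453007, -0.04985278]), 'contact_force': array([ 0.16262968, -0.73742366,  0.38360808]), 'wrist_torque': array([-0.0141933 , -0.041926  ,  0.02342365]), 'finger_force': 0.0, 'opening': 0.00037612931270547567}
```

View pics/m2.png

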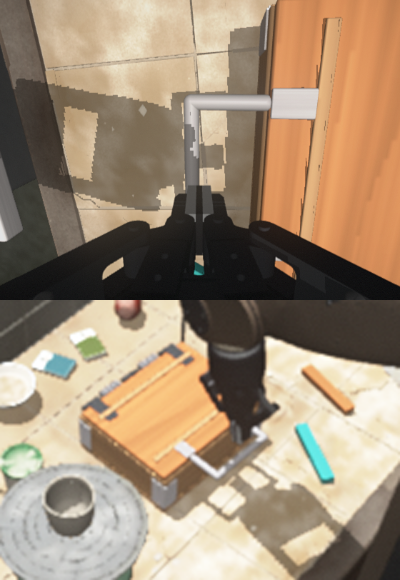

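```bash
python3 - <<'E'
from h import *
im,C=wrist()
s=readout.get_state(); R=Ro.from_quat(s['tcp_rot']).as_matrix(); print(R[:,2])
for z in(.07,.0785): print(z,wz(C,266,200,z), wz(C,268,145,z))
print('tcp px',wp(C,s['eef_pos']),'grasp',wp(C,s['eef_pos']-.0187*R[:,2]))
top=cams.read_camera('top'); np.save('t3.npy',top)
save('m3.png',np.hstack([cv2.resize(im[180:330,180:380],(400,300),interpolation=cv2.INTER_CUBIC),cv2.resize(top[200:275,240:340],(400,300),interpolation=cv2.INTER_CUBIC)]))
E
```

```text
[-1.48690777e-01 -2.74216615e-04 -9.88883703e-01]
0.07 [ 0.41317775 -0.02232618  0.07      ] [0.41660242 0.00471023 0.07      ]
0.0785 [ 0.4149246  -0.02029889  0.0785    ] [0.41818092 0.0054084  0.0785    ]
tcp px (np.float64(278.14747862384985), np.float64(248.6005184743755)) grasp (np.float64(278.14105783928056), np.float64(262.49954798930634))
```

View pics/m3.png

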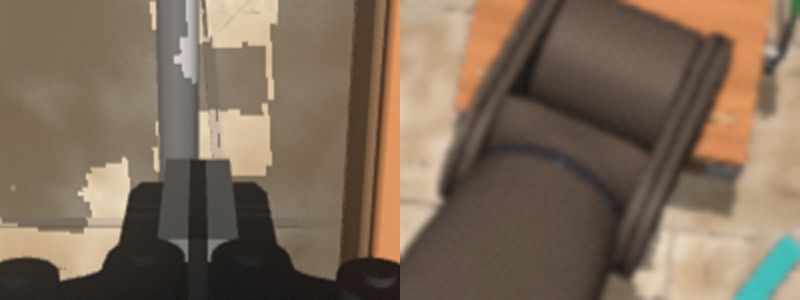

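Request:
step_arm([
  [[-4, 0, 6], [0, 0, 0]],
  [[0, 0, 0], [0, 0, 0]],
  [[0, 0, 0], [0, 0.1, 0]],
  [[0, 0, -8], [0, 0, 0]],
  [[0, 0, -8], [0, 0, 0]],
  [[0, 0, -8], [0, 0, 0]],
  [[0, 0, -6], [0, 0, 0]],
  [[0, 0, 0], [0, 0, 0]],
], fingers=0.1)

```text
time: 3.85
eef_pos: [0.4101, -0.0499, 0.0386]
tcp_rot: [0.729, 0.673, -0.092, -0.086]
contact_force: [0.4, 0.3, -0.2]
opening: 0.552
finger_force: 0.0
```

```bash
python3 - <<'E'
from h import *
im,C=wrist(); s=readout.get_state(); print(s['qpos'],s['eef_pos'])
save('m4.png',im)
E
```

```text
[-0.31356063  0.07349686  2.15128033 -0.08320874  1.15861016 -0.19096018] [ 0.41073067 -0.05010263  0.039351  ]
```

View pics/m4.png

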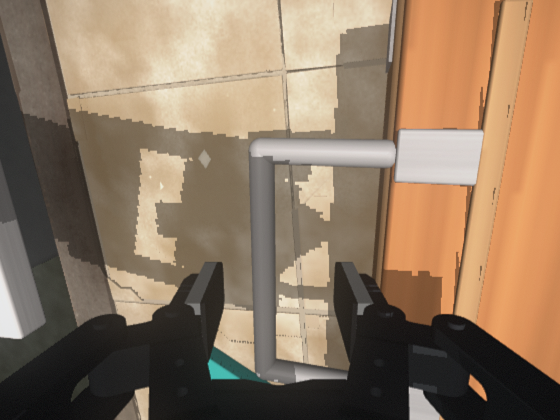

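The bar passes between the open fingertips, at column 263 against 215 and 345 for the tips. I'll centre by a few mm in −x and close.

Request:
step_arm([
  [[-5, 2, 3], [0, 0, 0]],
  [[0, 0, 0], [0, 0, 0]],
  [[0, 0, 0], [0, 0, 0]],
  [[0, 0, 0], [0, 0, 0]],
  [[0, 0, 0], [0, 0, 0]],
  [[0, 0, 0], [0, 0, 0]],
], fingers=-1, grip_force=40)

```text
time: 4.4
eef_pos: [0.4078, -0.0487, 0.045]
tcp_rot: [0.729, 0.673, -0.091, -0.084]
contact_force: [-1.4, 0.7, 5.1]
opening: 0.004
finger_force: 2.7
```

Request:
step_arm([
  [[0, 0, 0], [0, 0, 0]],
  [[0, 0, 0], [0, 0, 0]],
  [[0, 0, 0], [0, 0, 0]],
  [[0, 0, 6], [0, 0, 0]],
  [[0, 0, 6], [0, 0, 0]],
  [[0, 0, 0], [0, 0, 0]],
], fingers=0.0)

```text
time: 4.9
eef_pos: [0.4078, -0.0487, 0.0566]
tcp_rot: [0.729, 0.673, -0.091, -0.084]
contact_force: [0.2, 0.0, 0.3]
opening: 0.504
finger_force: 0.0
```

Request:
step_arm([
  [[0, 0, 0], [0, 0, 0]],
  [[0, 0, 0], [0, 0, 0]],
  [[0, 0, 0], [0, 0, 0]],
  [[0, 0, 0], [0, 0, 0]],
  [[0, 0, 0], [0, 0, 0]],
  [[0, 0, 0], [0, 0, 0]],
], fingers=-1, grip_force=30)

```text
time: 5.4
eef_pos: [0.4069, -0.0484, 0.0553]
tcp_rot: [0.729, 0.673, -0.092, -0.085]
contact_force: [-1.1, -0.2, 0.7]
opening: -0.001
finger_force: 0.0
```

```bash
python3 - <<'E'
from h import *
c=cams.get_calibration('wrist')
def Cam(p,q):
    T=np.eye(4); T[:3,:3]=Ro.from_quat(q).as_matrix(); T[:3,3]=p; T=T@np.array(c['T_tool_cam']); return dict(c,eye=T[:3,3],R=T[:3,:3])
C1=Cam([.4073,-.0654,.1569],[.733,.676,-.057,-.055]); C2=Cam([.41073,-.0501,.03935],[.729,.673,-.092,-.086])
def r(C,u,v):
    d=C['R']@np.array([(u-C['cx'])/C['fx'],-(v-C['cy'])/C['fy'],-1.]); return C['eye'],d/np.linalg.norm(d)
def tri(a,b):
    A=0;B=0
    for e,d in(a,b):
        P=np.eye(3)-np.outer(d,d); A=A+P; B=B+P@e
    return np.linalg.solve(A,B)
print(tri(r(C1,303.5,107),r(C2,262,152)),tri(r(C1,302.5,245),r(C2,267,374)))
print(wp(C2,[.4107,-.05,.039]))
im,C=wrist(); s=readout.get_state(); print(s['eef_pos'],s['contact_force'],s['opening'])
save('m5.png',im)
E
```

```text
[0.41844475 0.00632454 0.07882453] [ 0.41292077 -0.0909467   0.08534047]
(np.float64(278.5373555838018), np.float64(248.44190244012697))
[ 0.40699589 -0.0484475   0.05532116] [ 0.5241254   0.41751482 -0.95601244] 0.0015884020506008309
```

View pics/m5.png

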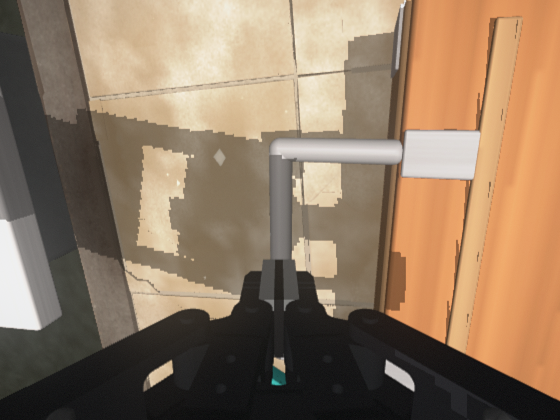

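Request:
step_arm([
  [[0, 0, 6], [0, 0, 0]],
  [[0, 0, 6], [0, 0, 0]],
  [[0, 0, 6], [0, 0, 0]],
  [[0, 0, 0], [0, 0, 0]],
  [[0, 0, 0], [0, 0, 0]],
])

```text
time: 5.87
eef_pos: [0.4077, -0.0487, 0.0742]
tcp_rot: [0.729, 0.673, -0.091, -0.084]
contact_force: [-0.5, 0.1, 0.8]
opening: 0.001
finger_force: 0.0
```

```bash
python3 - <<'E'
from h import *
im,C=wrist(); s=readout.get_state(); print(s['eef_pos'],s['contact_force'],s['opening'],s['finger_force'])
np.save('w6.npy',im)
# bar column at row 180-230 (dark grey), low saturation
for r in (200,220,240):
    row=im[r,230:330].astype(int); print(r,''.join('#' if (abs(p.max()-p.min())<25) else '.' for p in row))
a=np.load('w6.npy'); 
g=im[130:165,270:500]; print([int(np.argmax(cv2.Laplacian(cv2.cvtColor(im,cv2.COLOR_RGB2GRAY),cv2.CV_64F)[100:200,c]))+100 for c in(330,350,370)])
print(wp(C,[.4184,.0063,.0788]))
E
```

```text
[ 0.40733997 -0.04852385  0.07382109] [ 1.07976663 -0.1767073  -0.14519569] 0.006884159260224389 0.0
200 ................................................#####################...............................
220 ................................................#####################...............................
240 .................................................###################................................
[129, 156, 157]
(np.float64(288.64121923386483), np.float64(144.44272724464935))
```

The finger gap in the pictures (40 mm across 100 px) puts the real tips about 40 mm short of where I had assumed, so all three closes were above the bar. I'll open and go about 35 mm deeper.

Request:
step_arm([
  [[-4, 0, 0], [0, 0, 0]],
  [[0, 0, 0], [0, 0, 0]],
  [[0, 0, 0], [0, 0, 0]],
  [[0, 0, -20], [0, 0, 0]],
  [[0, 0, -15], [0, 0, 0]],
  [[0, 0, -10], [0, 0, 0]],
  [[0, 0, -7], [0, 0, 0]],
  [[0, 0, 0], [0, 0, 0]],
], fingers=0.0)

```text
time: 6.58
eef_pos: [0.4018, -0.0481, 0.02]
tcp_rot: [0.729, 0.673, -0.092, -0.086]
contact_force: [-0.6, 1.3, -0.0]
opening: 0.503
finger_force: 0.0
```

Request:
step_arm([
  [[0, 0, 0], [0, 0, 0]],
  [[0, 0, 0], [0, 0, 0]],
  [[0, 0, 0], [0, 0, 0]],
  [[0, 0, 0], [0, 0, 0]],
  [[0, 0, 0], [0, 0, 0]],
  [[0, 0, 0], [0, 0, 0]],
], fingers=-1, grip_force=30)

```text
time: 7.08
eef_pos: [0.3993, -0.0483, 0.0222]
tcp_rot: [0.728, 0.673, -0.095, -0.088]
contact_force: [-8.6, -0.8, 6.2]
opening: 0.108
finger_force: 29.2
```

Gripped: the opening is 9 mm and the pads are loaded. Next is the lid arc.

```bash
cat > arc.py <<'E'
from h import *
# bar grip G = TCP - L*toolz
L=.057; yaw=-.078; xd=np.array([np.cos(yaw),np.sin(yaw),0]); 
H=np.array([.631,-.063,.073]); Rr=.2181; ph=.0252
def bar(th): return H-xd*Rr*np.cos(th+ph)+np.array([0,0,Rr*np.sin(th+ph)])
def theta(s):
    R=Ro.from_quat(s['tcp_rot']).as_matrix(); g=np.array(s['eef_pos'])-L*R[:,2]; d=g-H
    return np.arctan2(d[2],-(d@xd))-ph, np.hypot(d[2],d@xd), g
def path(th0,th1,n,tilt1,offy):
    s=readout.get_state(); R=Ro.from_quat(s['tcp_rot']).as_matrix(); p=np.array(s['eef_pos'])*1000
    rows=[]; tz0=R[:,2]; tl0=np.arctan2(-tz0[0],-tz0[2]); prev=p
    for i in range(1,n+1):
        f=i/n; th=th0+(th1-th0)*f; tl=tl0+(tilt1-tl0)*f
        tz=np.array([-np.sin(tl),0,-np.cos(tl)]); t=(bar(th)+L*tz)*1000; t[1]+=offy
        d=np.round(t-prev,1); prev=prev+d; rows.append([d.tolist(),[0,round((tilt1-tl0)/n,3),0]])
    return rows
E
python3 - <<'E'
from arc import *
s=readout.get_state(); print(theta(s))
off=theta(s)[2][1]*1000-bar(0)[1]*1000
r=path(0,1.5,24,0,off)
for i in (0,8,16): print(r[i:i+8])
E
```

```text
(np.float64(-0.005381440289323164), np.float64(0.21755732715239073), array([ 0.41397312, -0.0482725 ,  0.07731139]))
[[[1.0, -0.1, 14.6], [0, np.float64(-0.011), 0]], [[2.2, -0.1, 13.4], [0, np.float64(-0.011), 0]], [[3.1, -0.2, 13.3], [0, np.float64(-0.011), 0]], [[3.9, -0.2, 13.1], [0, np.float64(-0.011), 0]], [[4.7, -0.4, 12.8], [0, np.float64(-0.011), 0]], [[5.5, -0.3, 12.6], [0, np.float64(-0.011), 0]], [[6.3, -0.5, 12.3], [0, np.float64(-0.011), 0]], [[7.0, -0.5, 11.9], [0, np.float64(-0.011), 0]]]
[[[7.8, -0.6, 11.4], [0, np.float64(-0.011), 0]], [[8.5, -0.6, 11.0], [0, np.float64(-0.011), 0]], [[9.2, -0.6, 10.5], [0, np.float64(-0.011), 0]], [[9.8, -0.8, 10.0], [0, np.float64(-0.011), 0]], [[10.4, -0.7, 9.3], [0, np.float64(-0.011), 0]], [[11.0, -0.8, 8.8], [0, np.float64(-0.011), 0]], [[11.5, -0.9, 8.0], [0, np.float64(-0.011), 0]], [[12.0, -0.9, 7.4], [0, np.float64(-0.011), 0]]]
[[[12.5, -0.9, 6.7], [0, np.float64(-0.011), 0]], [[12.8, -1.0, 5.9], [0, np.float64(-0.011), 0]], [[13.2, -0.9, 5.1], [0, np.float64(-0.011), 0]], [[13.5, -1.0, 4.4], [0, np.float64(-0.011), 0]], [[13.7, -1.1, 3.5], [0, np.float64(-0.011), 0]], [[14.0, -1.0, 2.7], [0, np.float64(-0.011), 0]], [[14.0, -1.1, 1.9], [0, np.float64(-0.011), 0]], [[14.2, -1.0, 1.0], [0, np.float64(-0.011), 0]]]
```

Request:
step_arm([
  [[1, 0, 14], [0, -0.011, 0]],
  [[2, 0, 13.5], [0, -0.011, 0]],
  [[3, 0, 13], [0, -0.011, 0]],
  [[4, 0, 13], [0, -0.011, 0]],
  [[4.5, -0.5, 13], [0, -0.011, 0]],
  [[5.5, -0.5, 12.5], [0, -0.011, 0]],
  [[6.5, -0.5, 12.5], [0, -0.011, 0]],
  [[7, -0.5, 12], [0, -0.011, 0]],
])

```text
time: 7.75
eef_pos: [0.4318, -0.0505, 0.1252]
tcp_rot: [0.732, 0.676, -0.064, -0.059]
contact_force: [-11.3, -0.9, 2.0]
opening: 0.099
finger_force: 29.4
```

```bash
python3 - <<'E'
from arc import *
s=readout.get_state(); print(theta(s),s['contact_force'],s['opening'],s['finger_force'])
E
```

```text
(np.float64(0.4936452283668209), np.float64(0.21847731263131726), array([ 0.44167681, -0.05046838,  0.18133802])) [-11.3280628   -0.91582431   2.01369673] 0.09883994263561735 29.38825249671936
```

Request:
step_arm([
  [[5.5, -0.5, 11.5], [0, -0.011, 0]],
  [[8.5, -0.5, 11], [0, -0.011, 0]],
  [[9, -0.5, 10.5], [0, -0.011, 0]],
  [[10, -1, 10], [0, -0.011, 0]],
  [[10.5, -0.5, 9.5], [0, -0.011, 0]],
  [[11, -1, 9], [0, -0.011, 0]],
  [[11.5, -1, 8], [0, -0.011, 0]],
  [[12, -1, 7.5], [0, -0.011, 0]],
])

```text
time: 8.42
eef_pos: [0.513, -0.0564, 0.2061]
tcp_rot: [0.734, 0.678, -0.029, -0.026]
contact_force: [-10.1, 1.6, 11.6]
opening: 0.101
finger_force: 30.6
```

Request:
step_arm([
  [[12.5, -1, 6.5], [0, -0.011, 0]],
  [[13, -1, 6], [0, -0.011, 0]],
  [[13, -1, 5], [0, -0.011, 0]],
  [[13.5, -1, 4.5], [0, -0.011, 0]],
  [[13.5, -1, 3.5], [0, -0.011, 0]],
  [[14, -1, 2.5], [0, -0.011, 0]],
  [[14, -1, 2], [0, -0.011, 0]],
  [[7, -0.5, 0.5], [0, -0.011, 0]],
])

```text
time: 9.08
eef_pos: [0.6171, -0.0642, 0.2353]
tcp_rot: [0.735, 0.678, 0.007, 0.007]
contact_force: [-1.2, 0.2, 5.7]
opening: 0.102
finger_force: 32.0
```

```bash
python3 - <<'E'
from arc import *
s=readout.get_state(); print(theta(s),s['contact_force'],s['opening'],s['finger_force'])
E
```

```text
(np.float64(1.4781280290628538), np.float64(0.21978999672796107), array([ 0.61604881, -0.0641309 ,  0.29228995])) [-1.15814432  0.22599725  5.66935497] 0.10238827380080133 31.969867944717407
```

Request:
step_arm([
  [[0, 0, 0], [0, 0, 0]],
  [[0, 0, 0], [0, 0, 0]],
  [[0, 0, 0], [0, 0, 0]],
  [[0, 0, 15], [0, 0, 0]],
  [[0, 0, 20], [0, 0, 0]],
  [[0, 0, 25], [0, 0, 0]],
], fingers=-0.05)

```text
time: 9.58
eef_pos: [0.613, -0.0635, 0.2899]
tcp_rot: [0.735, 0.678, 0.003, 0.002]
contact_force: [0.7, 0.7, -0.7]
opening: 0.477
finger_force: 0.0
```

Request:
step_arm([
  [[-18, -21, 0], [0, 0, 0.122]],
  [[-18, -21, 0], [0, 0, 0.122]],
  [[-18, -21, 0], [0, 0, 0.122]],
  [[-18, -21, 0], [0, 0, 0.122]],
  [[-18, -21, 0], [0, 0, 0.122]],
  [[-18, -21, 0], [0, 0, 0.122]],
  [[-18, -21, 0], [0, 0, 0.122]],
  [[-18, -21, 0], [0, 0, 0.122]],
])

```text
time: 10.25
eef_pos: [0.4692, -0.2322, 0.2916]
tcp_rot: [0.328, 0.945, 0.007, 0.001]
contact_force: [-0.2, 1.0, 0.2]
opening: 0.475
finger_force: 0.0
```

Request:
step_arm([
  [[-13, -15, -38], [0, 0, 0.098]],
  [[-13, -15, -38], [0, 0, 0.098]],
  [[-14, -15, -38], [0, 0, 0.098]],
  [[-14, -16, -38], [0, 0, 0.098]],
  [[0, 0, -38], [0, 0, 0]],
  [[0, 0, 0], [0, 0, 0]],
])

```text
time: 10.75
eef_pos: [0.4128, -0.2862, 0.0986]
tcp_rot: [0.142, 0.99, 0.013, -0.007]
contact_force: [-1.1, 1.0, -1.6]
opening: 0.475
finger_force: 0.0
```

```bash
cat > slat.py <<'E'
from h import *
def find(im,C,z=.014,lo=(3,90,50),hi=(14,255,255)):
    m=cv2.inRange(cv2.cvtColor(im,cv2.COLOR_RGB2HSV),lo,hi); m=cv2.morphologyEx(m,cv2.MORPH_OPEN,np.ones((3,3)))
    cs,_=cv2.findContours(m,cv2.RETR_EXTERNAL,cv2.CHAIN_APPROX_NONE)
    for c in cs:
        if cv2.contourArea(c)<300: continue
        w=np.array([wz(C,u,v,z)[:2] for u,v in c[:,0]],np.float32); r=cv2.minAreaRect(w)
        print(cv2.contourArea(c),np.round(cv2.minAreaRect(c)[0]),np.round(r[0],4),np.round(r[1],4),round(r[2],1),'bbox',cv2.boundingRect(c))
E
python3 - <<'E'
from slat import *
im,C=wrist(); np.save('w7.npy',im); s=readout.get_state(); print(s['eef_pos'],s['tcp_rot'],s['qpos'],s['contact_force'])
find(im,C); print('G',wp(C,np.array(s['eef_pos'])+[0,0,.057]))
t=cams.read_camera('top'); save('t8.png',np.vstack([cv2.resize(im,(540,405))[:300],cv2.resize(t[140:250,220:418],(540,300),interpolation=cv2.INTER_CUBIC)]))
E
```

```text
[ 0.41521781 -0.28772542  0.10273539] [ 0.14171409  0.98984018  0.01075285 -0.00423231] [-0.81378483  0.01803907  2.05442276  0.01305298  1.08917495 -2.10633887] [-0.3371708   0.55167233  0.34389636]
3392.0 [268. 220.] [ 0.4219 -0.2939] [0.0194 0.11  ] 73.8 bbox (255, 151, 27, 139)
G (np.float64(277.9441033062879), np.float64(311.0620950201873))
```

View pics/t8.png

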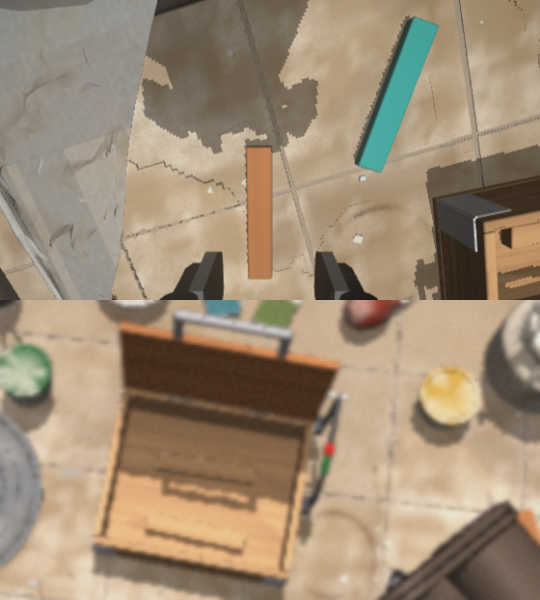

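Slat A is measured at (0.422,-0.294), 19.4×110 mm, which matches its given size. The lid stands open, and slats 3 and 4 are visible in the box.

Request:
step_arm([
  [[6.5, -6, 0], [-0.022, -0.005, 0]],
  [[0, 0, -35], [0, 0, 0]],
  [[0, 0, -35], [0, 0, 0]],
  [[0, 0, -30], [0, 0, 0]],
  [[0, 0, -18], [0, 0, 0]],
  [[0, 0, -8], [0, 0, 0]],
  [[0, 0, 0], [0, 0, 0]],
], fingers=-0.2)

```text
time: 11.43
eef_pos: [0.4265, -0.2972, -0.0179]
tcp_rot: [0.14, 0.99, -0.004, 0.005]
contact_force: [-0.1, 0.2, 0.4]
opening: 0.404
finger_force: 0.0
```

Request:
step_arm([
  [[0, 0, -4], [0, 0, 0]],
  [[0, 0, -4], [0, 0, 0]],
  [[0, 0, 0], [0, 0, 0]],
])

```text
time: 11.68
eef_pos: [0.4264, -0.2978, -0.0252]
tcp_rot: [0.141, 0.99, -0.004, 0.006]
contact_force: [-0.1, 0.2, -0.1]
opening: 0.403
finger_force: 0.0
```

Request:
step_arm([
  [[-4, 3.5, -3], [0.01, 0.01, 0]],
  [[0, 0, -3], [0, 0, 0]],
  [[0, 0, 0], [0, 0, 0]],
])

```text
time: 11.93
eef_pos: [0.4211, -0.2932, -0.0327]
tcp_rot: [0.141, 0.99, 0.001, -0.001]
contact_force: [1.1, 0.8, -0.0]
opening: 0.4
finger_force: 0.0
```

Request:
step_arm([
  [[0, 0, 0], [0, 0, 0]],
  [[0, 0, 0], [0, 0, 0]],
  [[0, 0, 0], [0, 0, 0]],
  [[0, 0, 0], [0, 0, 0]],
], fingers=-1, grip_force=30)

```text
time: 12.27
eef_pos: [0.4215, -0.2936, -0.0323]
tcp_rot: [0.141, 0.99, 0.001, -0.001]
contact_force: [-0.1, -0.3, 0.1]
opening: 0.218
finger_force: 31.0
```

Gripped at 18.5 mm. I'll lift, and check the crib position from the top-view edges of slats 3 and 4.

Request:
step_arm([
  [[0, 0, 20], [0, 0, 0]],
  [[0, 0, 40], [0, 0, 0]],
  [[0, 0, 40], [0, 0, 0]],
  [[0, 0, 30], [0, 0, 0]],
  [[0, 40, 0], [0, 0, 0.1]],
  [[0, 40, 0], [0, 0, 0.1]],
  [[0, 40, 0], [0, 0, 0]],
  [[0, 40, 0], [0, 0, 0]],
])

```text
time: 12.93
eef_pos: [0.4209, -0.1319, 0.0976]
tcp_rot: [0.042, 0.999, 0.001, -0.001]
contact_force: [0.7, -0.0, -0.4]
opening: 0.224
finger_force: 30.9
```

```bash
python3 - <<'E'
from arc import *
f=lambda x,y:(220+x*198/540,140+(y-300)*110/300)
yd=np.array([-xd[1],xd[0],0]); B=H-.084*xd; B[2]=0; Cc=B-.010*xd
print('crib',Cc)
for n,a in(('s3 line',((148,518),(243,547))),('s4 line lower',((162,483),(255,500))),('s4 upper',((165,463),(255,480)))):
    for z in(.008,.022):
        for p in a:
            w=onz('top',*f(*p),z)-Cc; print(n,z,'local x %.1f y %.1f mm'%(w@xd*1e3,w@yd*1e3))
# dark box corners rim inner check: front wall outer corners from t8 at z=.07
for p in((97,545),(285,575),(130,395),(308,430)):
    w=onz('top',*f(*p),.07)-B; print('rim %.1f %.1f'%(w@xd*1e3,w@yd*1e3))
s=readout.get_state(); print(s['eef_pos'],s['opening'],s['contact_force'])
E
```

```text
crib [ 0.5372858  -0.05567543  0.        ]
s3 line 0.008 local x -32.0 y 55.2 mm
s3 line 0.008 local x -44.5 y -54.6 mm
s3 line 0.022 local x -34.6 y 54.6 mm
s3 line 0.022 local x -46.9 y -54.0 mm
s4 line lower 0.008 local x 10.3 y 47.3 mm
s4 line lower 0.008 local x 10.6 y -58.7 mm
s4 line lower 0.022 local x 7.2 y 46.7 mm
s4 line lower 0.022 local x 7.5 y -58.0 mm
s4 upper 0.008 local x 33.6 y 48.2 mm
s4 upper 0.008 local x 33.2 y -54.8 mm
s4 upper 0.022 local x 30.3 y 47.7 mm
s4 upper 0.022 local x 29.9 y -54.2 mm
rim -92.1 100.0
rim -86.5 -100.5
rim 76.5 97.4
rim 73.7 -99.0
[ 0.42092694 -0.13192636  0.09762429] 0.2241185240862271 [ 0.72135072 -0.01327706 -0.35476759]
```

Request:
step_arm([
  [[0, 37, 0], [0, 0, 0]],
  [[0, 37, 0], [0, 0, 0]],
  [[0, 37, 0], [0, 0, 0]],
  [[30, 0, 0], [0, 0, 0]],
  [[35, 0, 0], [0, 0, 0]],
  [[35, 0, 0], [0, 0, 0]],
  [[19, 0, 0], [0, 0, 0]],
  [[0, 0, -30], [0, 0, 0]],
])

```text
time: 13.6
eef_pos: [0.5496, -0.0237, 0.074]
tcp_rot: [0.041, 0.999, -0.001, 0.007]
contact_force: [1.7, -0.2, 0.1]
opening: 0.225
finger_force: 30.9
```

Request:
step_arm([
  [[0, 0, -30], [0, 0, 0]],
  [[0, 0, -25], [0, 0, 0]],
  [[0, 0, 0], [0, 0, 0]],
  [[0, 0, 0], [0, 0, 0]],
])

```text
time: 13.93
eef_pos: [0.5387, -0.022, 0.011]
tcp_rot: [0.041, 0.999, 0.001, -0.003]
contact_force: [0.7, 0.1, 0.0]
opening: 0.223
finger_force: 30.9
```

Request:
step_arm([
  [[1, 1, -8], [0, 0, 0]],
  [[0, 0, -6], [0, 0, 0]],
  [[0, 0, -4], [0, 0, 0]],
  [[0, 0, -1.5], [0, 0, 0]],
  [[0, 0, 0], [0, 0, 0]],
])

```text
time: 14.35
eef_pos: [0.5414, -0.0214, -0.0068]
tcp_rot: [0.041, 0.999, 0.001, -0.001]
contact_force: [-0.4, -0.1, -0.3]
opening: 0.221
finger_force: 30.9
```

Request:
step_arm([
  [[-1, 0.5, -1.5], [0, 0, 0]],
  [[0, 0, -1], [0, 0, 0]],
  [[0, 0, -0.5], [0, 0, 0]],
  [[0, 0, 0], [0, 0, 0]],
  [[0, 0, 0], [0, 0, 0]],
])

```text
time: 14.77
eef_pos: [0.5405, -0.0209, -0.0099]
tcp_rot: [0.041, 0.999, 0.001, -0.001]
contact_force: [-0.4, -0.8, -0.4]
opening: 0.225
finger_force: 30.9
```

Request:
step_arm([
  [[0, 0, -0.5], [0, 0, 0]],
  [[0, 0, -0.3], [0, 0, 0]],
  [[0, 0, 0], [0, 0, 0]],
  [[0, 0, 0], [0, 0, 0]],
])

```text
time: 15.1
eef_pos: [0.5406, -0.0209, -0.0103]
tcp_rot: [0.041, 0.999, 0.001, -0.001]
contact_force: [-1.3, -0.1, 3.5]
opening: 0.22
finger_force: 31.3
```

Request:
step_arm([
  [[0, 0, 0], [0, 0, 0]],
  [[0, 0, 0], [0, 0, 0]],
  [[0, 0, 0], [0, 0, 0]],
  [[0, 0, 15], [0, 0, 0]],
  [[0, 0, 30], [0, 0, 0]],
  [[0, 0, 35], [0, 0, 0]],
  [[0, 0, 35], [0, 0, 0]],
], fingers=-0.25)

```text
time: 15.68
eef_pos: [0.5394, -0.0207, 0.1045]
tcp_rot: [0.041, 0.999, 0.001, -0.002]
contact_force: [1.5, 0.5, 0.1]
opening: 0.376
finger_force: 0.0
```

Request:
step_arm([
  [[-38, 0, 10], [0, 0, 0]],
  [[-38, 0, 10], [0, 0, 0]],
  [[-38, 0, 10], [0, 0, 0]],
  [[9, -39, 0], [0, 0, 0.042]],
  [[9, -39, 0], [0, 0, 0.042]],
  [[9, -39, 0], [0, 0, 0.042]],
  [[9, -39, 0], [0, 0, 0.042]],
  [[9, -39, 0], [0, 0, 0.042]],
])

```text
time: 16.35
eef_pos: [0.4714, -0.2177, 0.1345]
tcp_rot: [-0.065, 0.998, 0.0, -0.001]
contact_force: [0.7, 0.1, 0.4]
opening: 0.373
finger_force: 0.0
```

Request:
step_arm([
  [[9, -40, 0], [0, 0, 0.042]],
  [[9, -40, 0], [0, 0, 0.042]],
  [[9, -40, -10], [0, 0, 0.042]],
  [[9, -40, -10], [0, 0, 0.042]],
  [[9, -40, -10], [0, 0, 0.042]],
  [[0, 0, 0], [0, 0, 0]],
  [[0, 0, 0], [0, 0, 0]],
  [[0, 0, 0], [0, 0, 0]],
], fingers=-0.2)

```text
time: 17.02
eef_pos: [0.5157, -0.414, 0.1038]
tcp_rot: [-0.168, 0.986, 0.001, -0.002]
contact_force: [-0.8, -0.6, 0.1]
opening: 0.4
finger_force: 0.0
```

```bash
python3 - <<'E'
from slat import *
im,C=wrist(); s=readout.get_state(); print(s['eef_pos'],s['tcp_rot'],s['qpos'],s['contact_force'])
find(im,C); np.save('w9.npy',im)
t=cams.read_camera('top'); np.save('t9.npy',t)
E
```

```text
[ 0.51605343 -0.41352536  0.1047258 ] [-1.67969427e-01  9.85791194e-01  5.04871771e-04 -1.31822847e-03] [-8.27992247e-01  3.38355942e-01  1.67985798e+00 -1.84539249e-03
  1.12565895e+00 -2.73553136e+00] [ 0.61054576 -0.47740575  0.19748531]
3433.0 [258. 195.] [ 0.5149 -0.4295] [0.1093 0.0201] 19.8 bbox (244, 125, 29, 140)
```

Request:
step_arm([
  [[-1, -16, 0], [0, 0, 0]],
  [[0, 0, -35], [0, 0, 0]],
  [[0, 0, -35], [0, 0, 0]],
  [[0, 0, -30], [0, 0, 0]],
  [[0, 0, -20], [0, 0, 0]],
  [[0, 0, -10], [0, 0, 0]],
  [[0, 0, 0], [0, 0, 0]],
  [[0, 0, 0], [0, 0, 0]],
])

```text
time: 17.78
eef_pos: [0.5156, -0.4308, -0.0243]
tcp_rot: [-0.168, 0.986, -0.0, -0.001]
contact_force: [0.2, -0.4, 0.8]
opening: 0.397
finger_force: 0.0
```

Request:
step_arm([
  [[-1, 1, -5], [0, 0, 0]],
  [[0, 0, -3], [0, 0, 0]],
  [[0, 0, 0], [0, 0, 0]],
  [[0, 0, 0], [0, 0, 0]],
])

```text
time: 18.12
eef_pos: [0.5144, -0.4297, -0.0326]
tcp_rot: [-0.168, 0.986, -0.0, -0.001]
contact_force: [-0.7, -0.8, 0.4]
opening: 0.399
finger_force: 0.0
```

Request:
step_arm([
  [[0, 0, 0], [0, 0, 0]],
  [[0, 0, 0], [0, 0, 0]],
  [[0, 0, 0], [0, 0, 0]],
  [[0, 0, 0], [0, 0, 0]],
  [[0, 0, 0], [0, 0, 0]],
], fingers=-1, grip_force=30)

```text
time: 18.53
eef_pos: [0.5145, -0.4299, -0.0326]
tcp_rot: [-0.168, 0.986, -0.0, -0.001]
contact_force: [0.6, 0.0, 3.7]
opening: 0.219
finger_force: 31.1
```

Request:
step_arm([
  [[0, 0, 20], [0, 0, 0]],
  [[0, 0, 40], [0, 0, 0]],
  [[0, 0, 40], [0, 0, 0]],
  [[0, 0, 30], [0, 0, 0]],
  [[-10.5, 37.5, 0], [0, 0, -0.047]],
  [[-10.5, 37.5, 0], [0, 0, -0.047]],
  [[-10.5, 37.5, 0], [0, 0, -0.047]],
  [[-10.5, 37.5, 0], [0, 0, -0.047]],
])

```text
time: 19.2
eef_pos: [0.471, -0.2776, 0.0961]
tcp_rot: [-0.073, 0.997, 0.001, -0.002]
contact_force: [1.4, -0.3, 0.4]
opening: 0.22
finger_force: 30.6
```

Request:
step_arm([
  [[-10.5, 37.5, 0], [0, 0, -0.047]],
  [[-10.5, 37.5, 0], [0, 0, -0.047]],
  [[-10.5, 37.5, 0], [0, 0, -0.047]],
  [[-10.5, 38, 0], [0, 0, -0.047]],
  [[-10.5, 38, 0], [0, 0, -0.046]],
  [[0, 0, 0], [0, 0, 0]],
  [[0, 0, 0], [0, 0, 0]],
])

```text
time: 19.78
eef_pos: [0.4185, -0.089, 0.096]
tcp_rot: [0.041, 0.999, 0.001, -0.002]
contact_force: [0.3, -1.2, -1.5]
opening: 0.223
finger_force: 30.6
```

Request:
step_arm([
  [[30, -1.5, 0], [0, 0, 0]],
  [[35, 0, 0], [0, 0, 0]],
  [[35, 0, 0], [0, 0, 0]],
  [[16, 0, 0], [0, 0, 0]],
  [[0, 0, -30], [0, 0, 0]],
  [[0, 0, -30], [0, 0, 0]],
  [[0, 0, -25], [0, 0, 0]],
  [[0, 0, 0], [0, 0, 0]],
])

```text
time: 20.45
eef_pos: [0.5312, -0.092, 0.0055]
tcp_rot: [0.043, 0.999, 0.002, -0.007]
contact_force: [-1.7, 0.4, -0.8]
opening: 0.219
finger_force: 30.6
```

Request:
step_arm([
  [[0, 0, -8], [0, 0, 0]],
  [[0, 0, -6], [0, 0, 0]],
  [[0, 0, 0], [0, 0, 0]],
  [[0, 0, 0], [0, 0, 0]],
])

```text
time: 20.78
eef_pos: [0.5365, -0.0929, -0.0012]
tcp_rot: [0.042, 0.999, 0.0, -0.0]
contact_force: [0.2, 0.9, -0.2]
opening: 0.221
finger_force: 30.6
```

Request:
step_arm([
  [[-1.5, 2, -4], [0, 0, 0]],
  [[0, 0, -3], [0, 0, 0]],
  [[0, 0, -1], [0, 0, 0]],
  [[0, 0, -0.7], [0, 0, 0]],
  [[0, 0, 0], [0, 0, 0]],
  [[0, 0, 0], [0, 0, 0]],
])

```text
time: 21.28
eef_pos: [0.534, -0.0902, -0.0107]
tcp_rot: [0.042, 0.999, 0.001, -0.001]
contact_force: [-2.2, 0.6, 3.9]
opening: 0.225
finger_force: 31.1
```

Request:
step_arm([
  [[0, 0, 0], [0, 0, 0]],
  [[0, 0, 0], [0, 0, 0]],
  [[0, 0, 0], [0, 0, 0]],
  [[0, 0, 15], [0, 0, 0]],
  [[0, 0, 30], [0, 0, 0]],
  [[0, 0, 40], [0, 0, 0]],
  [[0, 0, 40], [0, 0, 0]],
  [[0, 0, 40], [0, 0, 0]],
], fingers=-0.25)

```text
time: 21.95
eef_pos: [0.5335, -0.0902, 0.1551]
tcp_rot: [0.042, 0.999, 0.001, -0.002]
contact_force: [1.4, -0.5, -0.2]
opening: 0.374
finger_force: 0.0
```

Request:
step_arm([
  [[0, 0, 40], [0, 0, -0.12]],
  [[0, 0, 40], [0, 0, -0.12]],
  [[0, 0, 35], [0, 0, -0.12]],
  [[0, 0, 35], [0, 0, -0.12]],
  [[0, 0, 0], [0, 0, -0.12]],
  [[0, 0, 0], [0, 0, -0.12]],
  [[0, 0, 0], [0, 0, -0.12]],
  [[0, 0, 0], [0, 0, -0.12]],
], fingers=0.0)

```text
time: 22.62
eef_pos: [0.5341, -0.0904, 0.304]
tcp_rot: [0.502, 0.865, 0.001, -0.001]
contact_force: [-0.6, -0.4, -0.4]
opening: 0.502
finger_force: 0.0
```

Request:
step_arm([
  [[0, 0, 0], [0, 0, -0.12]],
  [[0, 0, 0], [0, 0, -0.12]],
  [[0, 0, 0], [0, 0, -0.12]],
  [[0, 0, 0], [0, 0, -0.12]],
  [[0, 0, 0], [0, 0, -0.12]],
  [[0, 0, 0], [0, 0, 0]],
  [[0, 0, 0], [0, 0, 0]],
])

```text
time: 23.2
eef_pos: [0.534, -0.0904, 0.3037]
tcp_rot: [0.732, 0.682, 0.001, -0.001]
contact_force: [-0.5, -0.5, 0.0]
opening: 0.5
finger_force: 0.0
```

```bash
python3 - <<'E'
from arc import *
s=readout.get_state(); print(s['eef_pos'],s['tcp_rot'],s['qpos'],s['contact_force'],bar(1.6))
im,C=wrist(); t=cams.read_camera('top')
g=cv2.resize(t[150:240,230:370],(540,347),interpolation=cv2.INTER_CUBIC)
save('v10.png',np.vstack([cv2.resize(im,(336,252)).copy() if 0 else cv2.copyMakeBorder(cv2.resize(im,(330,248)),0,0,0,210,cv2.BORDER_CONSTANT),g]))
E
```

```text
[ 0.53400963 -0.09038358  0.30366705] [ 7.31717138e-01  6.81607059e-01  1.23568805e-03 -5.65946778e-04] [-0.35652514 -0.07597482  1.77060501  0.0027376   1.44686827 -0.28598215] [-0.52563408 -0.46494538  0.00549884] [ 0.64282353 -0.06392411  0.29077732]
```

View pics/v10.png

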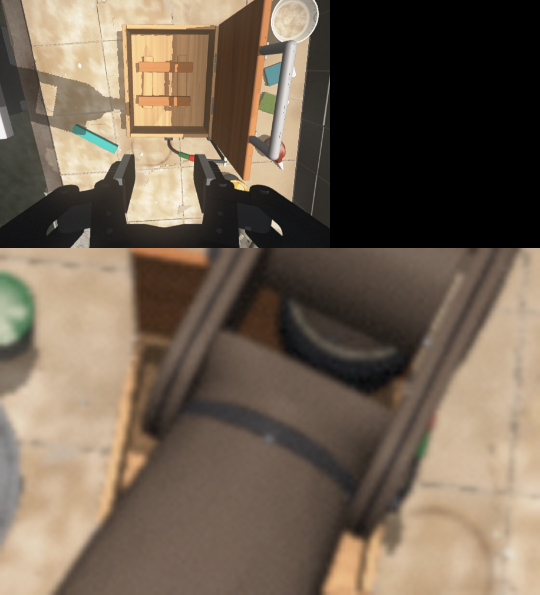

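The two brown slats lie crosswise on the pale pair, and the bar is at upper right. A quick numeric check, then I go to the bar.

```bash
python3 - <<'E'
from arc import *
from slat import find
im,C=wrist()
find(im,C,z=.036)
k=560/330
for p in((293,43),(275,158)): print(wz(C,p[0]*k,p[1]*k,.291))
yd=np.array([-xd[1],xd[0],0]); Cc=H-.094*xd
for p in((.5406,-.0209,0),(.534,-.0902,0)): w=np.array(p)-Cc; print(w@xd,w@yd)
E
```

```text
1545.0 [277. 167.] [ 0.533  -0.0844] [0.0323 0.1145] 87.3 bbox (231, 154, 93, 27)
1667.0 [279. 121.] [ 0.5391 -0.029 ] [0.0422 0.1148] 84.9 bbox (231, 102, 97, 38)
19931.5 [400. 148.] [ 0.687  -0.0981] [0.3769 0.0973] 85.5 bbox (358, 0, 104, 306)
[ 0.65000106 -0.00912845  0.291     ]
[ 0.64201946 -0.11493367  0.291     ]
0.0005943861653240979 0.03492794445952126
-0.0005856262202504452 -0.03467562995135142
```

Request:
step_arm([
  [[36, 8, 0], [0, 0, 0]],
  [[36, 8, 0], [0, 0, 0]],
  [[38, 9, 0], [0, 0, 0]],
  [[0, 0, 0], [0, 0, 0]],
  [[0, 0, -20], [0, 0, 0]],
  [[0, 0, -25], [0, 0, 0]],
  [[0, 0, -20], [0, 0, 0]],
  [[0, 0, 0], [0, 0, 0]],
])

```text
time: 24.02
eef_pos: [0.6413, -0.0647, 0.2327]
tcp_rot: [0.732, 0.681, -0.001, -0.005]
contact_force: [0.5, 0.5, -0.8]
opening: 0.501
finger_force: 0.0
```

Request:
step_arm([
  [[0, 0, 0], [0, 0, 0]],
  [[0, 0, 0], [0, 0, 0]],
  [[0, 0, 0], [0, 0, 0]],
  [[0, 0, 0], [0, 0, 0]],
  [[0, 0, 0], [0, 0, 0]],
  [[0, 0, 0], [0, 0, 0]],
], fingers=-1, grip_force=30)

```text
time: 24.52
eef_pos: [0.6443, -0.0656, 0.2413]
tcp_rot: [0.733, 0.681, 0.002, 0.0]
contact_force: [-4.7, 0.1, 6.2]
opening: 0.101
finger_force: 29.6
```

```bash
python3 - <<'E'
from arc import *
s=readout.get_state(); th,r,g=theta(s); print(th,r,g,s['contact_force'],s['opening'],s['finger_force'])
off=(g-bar(th))[1]*1000
r=path(th,.76,16,0,off)
for x in r: print(x[0])
E
```

```text
1.6044724377381794 0.22571054882021888 [ 0.64410873 -0.06572601  0.29831946] [-4.73831519  0.12081684  6.16339179] 0.10118150368494293 29.633412659168243
[-11.8, 0.8, -7.2]
[-11.5, 0.9, -0.3]
[-11.4, 0.9, -0.8]
[-11.4, 0.9, -1.4]
[-11.3, 0.9, -2.1]
[-11.2, 0.8, -2.6]
[-11.0, 0.9, -3.3]
[-10.9, 0.9, -3.8]
[-10.6, 0.8, -4.3]
[-10.4, 0.8, -5.0]
[-10.1, 0.8, -5.4]
[-9.8, 0.7, -6.0]
[-9.5, 0.8, -6.5]
[-9.1, 0.7, -7.0]
[-8.7, 0.7, -7.5]
[-8.4, 0.6, -7.9]
```

Request:
step_arm([
  [[-11, 1, 0], [0, 0, 0]],
  [[-11.5, 1, -0.5], [0, 0, 0]],
  [[-11.5, 1, -1], [0, 0, 0]],
  [[-11.5, 1, -1.5], [0, 0, 0]],
  [[-11.5, 1, -2], [0, 0, 0]],
  [[-11, 1, -2.5], [0, 0, 0]],
  [[-11, 1, -3.5], [0, 0, 0]],
  [[-11, 1, -4], [0, 0, 0]],
])

```text
time: 25.18
eef_pos: [0.5565, -0.0588, 0.2269]
tcp_rot: [0.733, 0.68, 0.003, 0.004]
contact_force: [1.9, -3.2, -1.4]
opening: 0.101
finger_force: 30.9
```

Request:
step_arm([
  [[-10.5, 1, -4.5], [0, 0, 0]],
  [[-10.5, 0.5, -5], [0, 0, 0]],
  [[-10, 1, -5.5], [0, 0, 0]],
  [[-10, 0.5, -6], [0, 0, 0]],
  [[0, 0, 0], [0, 0, 0]],
])

```text
time: 25.6
eef_pos: [0.5124, -0.0554, 0.2036]
tcp_rot: [0.733, 0.68, 0.001, 0.001]
contact_force: [-2.1, -2.3, 4.3]
opening: 0.098
finger_force: 32.4
```

```bash
python3 - <<'E'
from arc import *
s=readout.get_state(); th,r,g=theta(s); print(th,r,g,s['contact_force'],s['opening'],s['finger_force'])
E
```

```text
0.9804531838116922 0.22212799771646982 [ 0.51227483 -0.05538318  0.26058975] [-2.06657856 -2.25792353  4.29397829] 0.09793812491300793 32.436034083366394
```

Request:
step_arm([
  [[-9.5, 0.7, -6.5], [0, 0, 0]],
  [[-9.5, 0.7, -7], [0, 0, 0]],
  [[-9, 0.7, -7.5], [0, 0, 0]],
  [[-8.5, 0.7, -8], [0, 0, 0]],
  [[0, 0, 0], [0, 0, 0]],
  [[0, 0, 0], [0, 0, 0]],
  [[0, 0, 0], [0, 0, 0]],
  [[0, 0, 0], [0, 0, 0]],
])

```text
time: 26.27
eef_pos: [0.4777, -0.0526, 0.1746]
tcp_rot: [0.733, 0.68, 0.001, 0.001]
contact_force: [0.6, -5.0, -0.5]
opening: 0.102
finger_force: 32.4
```

```bash
python3 - <<'E'
from arc import *
s=readout.get_state(); th,r,g=theta(s); d=g-H; print(th,r,g,'from x',np.arccos(-(d@xd)/Rr)-ph,'z',np.arcsin(d[2]/Rr)-ph,s['contact_force'],s['opening'],s['finger_force'],s['dq'])
yd=np.array([-xd[1],xd[0],0])
t=cams.read_camera('scene'); np.save('s11.npy',t); w,_=wrist(); np.save('w11.npy',w)
hsv=cv2.cvtColor(t,cv2.COLOR_RGB2HSV)
rod=lambda a,dy: H-xd*.085*np.cos(a)-yd*dy+[0,0,.085*np.sin(a)]
for a in(.4,.5,.6,.65,.76,.87,.95): print(a,np.round(proj('scene',rod(a,.118)),1))
for n,lo,hi in(('green',(40,90,30),(80,255,255)),('red',(0,170,80),(4,255,255)),('white',(0,0,170),(180,45,255))):
    m=cv2.inRange(hsv[150:240,270:340],lo,hi); ys,xs=np.nonzero(m); print(n,len(xs),[(int(x)+270,int(y)+150) for x,y in zip(xs,ys)][:25])
E
```

```text
0.7755586351565535 0.22098547930639514 [ 0.47750063 -0.05261644  0.23164203] from x 0.7626477013691225 z 0.7892993032421861 [ 0.59871874 -4.9881113  -0.48122744] 0.10158308960270179 32.41835117340088 [ 0.00024392  0.00188561 -0.00098649 -0.00156404  0.0034411   0.00047976]
0.4 [312.8 174.2]
0.5 [312.1 171.8]
0.6 [311.2 169.3]
0.65 [310.6 168.1]
0.76 [309.3 165.4]
0.87 [307.8 162.7]
0.95 [306.5 160.8]
green 0 []
red 0 []
white 1007 [(278, 150), (279, 150), (280, 150), (334, 150), (277, 151), (278, 151), (279, 151), (274, 152), (277, 152), (279, 152), (288, 152), (331, 152), (332, 152), (333, 152), (339, 152), (273, 153), (274, 153), (275, 153), (276, 153), (279, 153), (287, 153), (288, 153), (289, 153), (330, 153), (331, 153)]
```

```bash
python3 - <<'E'
from arc import *
t=cams.read_camera('top').astype(int); yd=np.array([-xd[1],xd[0],0])
w=np.load('w11.npy').astype(int)
rod=lambda a,dy: H-xd*.085*np.cos(a)-yd*dy+[0,0,.085*np.sin(a)]
for a in(.3,.65,.76,.87,.95,1.2): print(a,np.round(proj('top',rod(a,.118)),1))
r=t[185:215,325:350]
print('green',[(x+325,y+185) for y,x in zip(*np.nonzero((r[...,1]>r[...,0]+25)&(r[...,1]>r[...,2]+15)))])
print('red',[(x+325,y+185) for y,x in zip(*np.nonzero((r[...,0]>r[...,1]+80)&(r[...,1]<90)))])
print('white',[(x+325,y+185) for y,x in zip(*np.nonzero(r.min(2)>150))])
E
```

```text
0.3 [336.8 210. ]
0.65 [338.8 203.3]
0.76 [339.5 200.7]
0.87 [340.2 197.8]
0.95 [340.7 195.6]
1.2 [342.3 188.2]
green [(np.int64(339), np.int64(198)), (np.int64(340), np.int64(198)), (np.int64(339), np.int64(199)), (np.int64(340), np.int64(199)), (np.int64(338), np.int64(200)), (np.int64(339), np.int64(200)), (np.int64(340), np.int64(200)), (np.int64(338), np.int64(201)), (np.int64(339), np.int64(201)), (np.int64(338), np.int64(202)), (np.int64(339), np.int64(202)), (np.int64(338), np.int64(203))]
red [(np.int64(340), np.int64(193)), (np.int64(341), np.int64(193)), (np.int64(339), np.int64(194)), (np.int64(340), np.int64(194)), (np.int64(341), np.int64(194)), (np.int64(339), np.int64(195)), (np.int64(340), np.int64(195)), (np.int64(341), np.int64(195)), (np.int64(340), np.int64(196)), (np.int64(341), np.int64(196))]
white [(np.int64(345), np.int64(194)), (np.int64(346), np.int64(194)), (np.int64(344), np.int64(195)), (np.int64(345), np.int64(195)), (np.int64(346), np.int64(195)), (np.int64(347), np.int64(195)), (np.int64(348), np.int64(195)), (np.int64(349), np.int64(195)), (np.int64
[... 1818 characters left out ...]
.int64(349), np.int64(206)), (np.int64(343), np.int64(207)), (np.int64(344), np.int64(207)), (np.int64(345), np.int64(207)), (np.int64(346), np.int64(207)), (np.int64(347), np.int64(207)), (np.int64(348), np.int64(207)), (np.int64(349), np.int64(207)), (np.int64(344), np.int64(208)), (np.int64(345), np.int64(208)), (np.int64(346), np.int64(208)), (np.int64(347), np.int64(208)), (np.int64(348), np.int64(208)), (np.int64(349), np.int64(208)), (np.int64(346), np.int64(209)), (np.int64(347), np.int64(209)), (np.int64(348), np.int64(209)), (np.int64(349), np.int64(209)), (np.int64(347), np.int64(210)), (np.int64(348), np.int64(210)), (np.int64(349), np.int64(210)), (np.int64(346), np.int64(213))]
```

The white pin's tip meets the rod at about (338,199.5) in the top view. That is inside the green rows 198–203 and below the red at 193–196, which agrees with a lid angle of about 0.77.

```bash
python3 -c "
from plant import sign_off
print(sign_off())"
```

```text
the job is handed in; nothing more can be done
None
```

I've handed the job in with the crib built and the gripper still holding the lid at about 0.77 rad, with the pointer in the green band. The two brown slats lie crosswise, 35 mm either side of the crib's middle, and at no point did I move the pots or the tape. I saw no sign that the pale slats moved, but I didn't measure them again afterwards.

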